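# Square up a stack of blanks under the drill bridge and lock the side stop

## Task

Four thin blanks lie crooked in the gang-drilling jig: reach in under the blue drill bridge and tap their near edges gently with the fingertips until all four are flush and square against the back fence, lying flat in the same order. Only then push the red-handled side stop along its slide until it clicks fully home, so that the stack also stands squared against the side fence, and let go. Do not knock the bridge, and leave the things standing around the jig where they are.

Things in the scene. Friction and masses are not known exactly. Their poses are not given: they have to be found in the camera images.
- jig: Gang-drilling jig, fixed. Origin on the table under the centre of the squared stack: x to the back fence (to the robot's right), y to the red-handled side stop (away from the robot), z up. In mm: plywood bed, top z = 40, x -35 to 70, y -70 to 245; in front of it tips may go below its top. Blanks squared against both fences have their origins at x = 0, y = 0.
- back_fence (a point): Middle of the top edge of the face of the aluminium back fence: jig x = 50, y = 0, z = 82 mm. The face looks to jig -x and runs from y = -70 to 55, z = 40 to 82. Axes as the jig's.
- side_fence (a point): Middle of the top edge of the face of the aluminium side fence: jig x = 10, y = -55, z = 82 mm. The face looks to jig +y and runs from x = -30 to 50, z = 40 to 82. Axes as the jig's.
- bridge: Blue drill bridge on the jig, same origin and axes, mm: beam x -68 to -25, y -113 to 113, z 190 to 215, over the stack's near edge (x = -50 when squared). Posts x -50 to -32, |y| 100 to 113. Three brass bushes, 16 diameter, hang at x = -36 down to z = 128. A gripper pointing straight down at the near edge strikes the beam: lean the tool 30 to 45 degrees, tips forward.
- side_stop (a joint): Travel (m) of the steel side stop that slides on the bed towards the side fence (jig -y). 0 fully open; 0.060 fully home, its face then at jig y = 56 mm, which leaves the 110 mm wide blanks 1 mm. A spring plunger resists with some 5 to 10 N between 0.042 and 0.051, then snaps the stop home; short of that it pushes it back.
- stop_handle (a point): Centre of the top face of the side stop's red handle, an upright block 44 mm along jig x, 24 along jig y, 60 high, top 122 above the table, at the stop's outer (+y) end: its outer face is 12 mm beyond this point along jig +y. At jig x = -2, y = 206 mm when open; moves with the stop along jig -y.
- blank_1: Thin blank 100 mm (its x) by 110 mm (its y) by 9 mm, about 0.055 kg, light wood, the lowest. Origin at the centre of its underside, 40 mm above the table when it lies in the stack. It starts some 9 to 32 mm short of the back fence, some 7 to 18 mm off the side fence and a little twisted.
- blank_2: Thin blank 100 mm (its x) by 110 mm (its y) by 9 mm, about 0.055 kg, dark wood, second from below. Origin at the centre of its underside, 49 mm above the table when it lies in the stack. It starts some 9 to 32 mm short of the back fence, some 7 to 18 mm off the side fence and a little twisted.
- blank_3: Thin blank 100 mm (its x) by 110 mm (its y) by 9 mm, about 0.055 kg, white-faced, third from below. Origin at the centre of its underside, 58 mm above the table when it lies in the stack. It starts some 9 to 32 mm short of the back fence, some 7 to 18 mm off the side fence and a little twisted.
- blank_4: Thin blank 100 mm (its x) by 110 mm (its y) by 9 mm, about 0.055 kg, reddish-brown hardboard, the top one. Origin at the centre of its underside, 67 mm above the table when it lies in the stack. It starts some 9 to 32 mm short of the back fence, some 7 to 18 mm off the side fence and a little twisted.
- banding_wheel: Bystander: blue potter's banding wheel, 180 mm diameter, 62 mm high; origin at the centre of its underside.
- glue: Bystander: white glue bottle, 60 mm diameter, 150 mm high; origin at the centre of its underside.
- jar: Bystander: amber jar, 72 mm diameter, 100 mm high; origin at the centre of its underside.
Not all that is in view belongs to the job. Of the things that look like the blank_4, the smaller one is meant. Of the things shaped like the blank_3, the white one is meant.

How it is judged:
On the way, in this order (a step that is already met when the one before it is completed fails the run):
1. All four blanks are flush and square against the back fence (x of blank_1 in the frame of jig between -0.0025 and 0.0025 m and angle between the x axis of each of blank_1, blank_2, blank_3, blank_4 and the x axis of jig, either way round below 0.03 rad and x of blank_2 in the frame of jig between -0.0025 and 0.0025 m and x of blank_3 in the frame of jig between -0.0025 and 0.0025 m and x of blank_4 in the frame of jig between -0.0025 and 0.0025 m), for 0.2 s.
2. The side stop has clicked home (value of joint side_stop above 0.057 m), for 0.2 s.
At the end, for the whole second after the job is handed in: Every blank lies flat and at rest in its place in the stack, within 2.5 mm of touching the back fence and within 2.5 mm of its squared place at the side fence, turned less than 0.03 rad from square; the side stop is clicked home (joint above 0.057) (all of step 1 and y of blank_1 in the frame of jig between -0.0025 and 0.0025 m and angle between each of blank_1, blank_2, blank_3, blank_4's own z axis and vertical below 0.04 rad and z of blank_1 in the frame of jig between 0.037 and 0.043 m and linear speed of each of blank_1, blank_2, blank_3, blank_4 below 0.01 m/s and y of blank_2 in the frame of jig between -0.0025 and 0.0025 m and z of blank_2 in the frame of jig between 0.046 and 0.052 m and y of blank_3 in the frame of jig between -0.0025 and 0.0025 m and z of blank_3 in the frame of jig between 0.055 and 0.061 m and y of blank_4 in the frame of jig between -0.0025 and 0.0025 m and z of blank_4 in the frame of jig between 0.064 and 0.07 m and value of joint side_stop above 0.057 m).
It fails at once if A blank is pushed with more than 40 N (contact force between the fingers and blank_1 above 40 N or contact force between the fingers and blank_2 above 40 N or contact force between the fingers and blank_3 above 40 N or contact force between the fingers and blank_4 above 40 N).
It fails at once if The drill bridge is knocked (more than 10 N) (contact force between anything else and bridge above 10 N).
It fails at once if A thing standing around the jig is disturbed (moved more than 20 mm) (distance of any of banding_wheel, glue, jar from where it was at the start of the episode above 0.02 m).
It also fails if it takes over 48 s, if anything falls off the work surface, if the arm or the gripper's body presses on something with over 40 N, if the wrist force passes 120 N, or if a joint passes its speed limit or range.

## Robot

A 7-joint arm with a two-finger parallel gripper is mounted at the origin on the work surface. World frame = base frame: x ahead of the robot, y to its left, z up, the work surface at z = 0. Lengths are in m, angles in rad, forces in N, time in s.
With the tool pointing down it reaches from about 0.425 to 0.95 m from the base axis. Payload 4.7 kg.
Tool frame: the origin (TCP) lies on the mounting face of the last link; the fingertips stand 182 mm ahead of it and the grasp point (between the pads) lies 164 mm ahead of it; z points along the fingers, y is the line along which they close (so a half turn about z gives the same grasp; the last joint's range is limited). The gripper opens to 87 mm and grips with 3 to 60 N. Pads are 19 mm wide; open, the fingers measure 117 mm over their backs; the gripper's body (75 mm by 190 mm) begins 51 mm behind the grasp point.
Start: joints at [1.096, 0.469, -0.049, 1.532, 0.024, 1.141, -0.082], TCP at [0.291, -0.609, 0.405] pointing down, gripper open.
Joint ranges: [-2.59, 2.59], [-0.33, 1.99], [-1.39, 1.29], [0.1, 2.45], [-1.04, 4.18], [0.21, 1.99], [-2.66, 2.66]. Speed limits (rad/s): [2.57, 2.57, 3.14, 3.14, 3.14, 3.14, 3.14].

## Interface

Orientations are given as a rotation vector (axis times angle).
In Python, from plant import bot gives the robot as it stands.
- The arm moves only by the tool play_rows, never from a script. Its argument "deltas" is a list of rows, each a list of 2 entries, a list of its own where there are three numbers: the shift along the tool's x, y, z in m, then the turn, a rotation vector about the tool's x, y, z in degrees. In form: [[[dx, dy, dz], [rx, ry, rz]], ...]. A call has 1 to 5 rows; each row is the pose to reach, as a shift and turn from the pose commanded when the call began, along the tool's axes at that moment; what a row does not reach only later rows make up. A row lasts 1/8 s, in which the tool goes at most 62.5 mm and 10.7 degrees, less where a joint would pass 70% of its speed; a pose out of reach is approached as far as the arm can. A call with a gripper value outside its range is refused whole. "claw" is the finger opening in m, from 0 to 0.087, set as the call begins (left out, the last holds). The fingers move at their own pace and stop on an object; the grip force is fixed at half the most. Time passes only in rows, so rows that repeat a pose let the fingers close. It gives the time, the measured TCP pose, the force, the opening and the grip force at its end, in the units of the state.
- bot.state(): the state, without advancing time (a new reading comes with each control period).
- bot.camera(name): name is "side" or "top" or "wrist"; returns the picture (480x640x3 uint8, red, green, blue); there is no depth.
- bot.camera_model(name): a dict with "intrinsics" (3x3 intrinsics, pixels), "R" (3x3) and "t" (3): a world point X has camera coordinates R X + t. Camera axes: x right, y down, z forward; pixel columns grow to the right and rows downward; lengths in m; the calibration is good to about 2 mm. A picture is of the moment at which its call begins: read the wrist's pose just before it. camera_model takes no time and is no camera call; for the wrist camera it gives the pose at the moment of the call.
- bot.close_job(): hands the job in; it is judged then, once.
The state is a dict: "time": time; "qpos": joint angles; "qd": joint speeds; "joint_torque": joint torques, N m; "position": TCP position; "tool_rot": TCP orientation; "contact_force": force on the tool from outside, world axes, zero at the start; "wrist_torque": the same for the moment, N m; "gripper_width": opening from 0.0 (shut) to 1.0 (fully open); "grip_force": force on a finger pad.
Only numpy, scipy, OpenCV 4.12 (cv2) and the standard library are available. Lean on these libraries where they do the work, as an engineer would, in place of code of your own. Each camera call takes 0.05 s, during which the arm holds its last target. There are 200 camera calls.

## Working session

There is one attempt and no reset: what is moved stays moved. The work goes in short steps, Python scripts to look and compute and a tool call to move; the robot and the scene stay as the last step left them, time stands still between calls to the robot, and variables do not carry over. Pictures are saved under pics/ and viewed, at most 10 in all, crops included, and the job is handed in when it is done.

Besides the shell and the picture viewer there is one more tool, called after ">>>" as a command line: name --argument value ..., lists and objects as JSON in quotes. play_rows: Moves the arm, as the interface text tells. Its arguments: {"type":"object","properties":{"deltas":{"type":"array","items":{"type":"array"}},"claw":{"type":"number"}},"required":["deltas"]}

```bash
mkdir -p pics; ls; python3 - <<'E'
from plant import bot
import cv2,numpy as np
np.set_printoptions(precision=4,suppress=True)
print(bot.state())
for n in ["side","top","wrist"]:
    m=bot.camera_model(n); print(n,m)
    cv2.imwrite(f"pics/{n}0.png",bot.camera(n)[:,:,::-1])
E
```

```text
pics
{'time': 0.0, 'qpos': array([ 1.0962,  0.4695, -0.0486,  1.5337,  0.0241,  1.141 , -0.0823]), 'qd': array([-0.0009, -0.0002, -0.0011, -0.0001,  0.0001, -0.0005,  0.0006]), 'joint_torque': array([ -0.0006, -50.7974,  -0.0813, -23.6152,  -0.0615,   0.038 ,
         0.0002]), 'position': array([ 0.2909, -0.6088,  0.4037]), 'tool_rot': array([-3.062 , -0.694 ,  0.0008]), 'contact_force': array([ 1.2339,  1.1421, -0.1869]), 'wrist_torque': array([-0.02  ,  0.0502, -0.0042]), 'grip_force': 0.0, 'gripper_width': 0.9940087606901599}
side {'intrinsics': array([[450.6737,   0.    , 317.7685],
       [  0.    , 450.6737, 235.6233],
       [  0.    ,   0.    ,   1.    ]]), 'R': array([[-0.9439, -0.3295,  0.0221],
       [-0.1788,  0.4534, -0.8732],
       [ 0.2777, -0.8282, -0.4869]]), 't': array([0.4575, 0.1868, 0.8325])}
top {'intrinsics': array([[492.7354,   0.    , 313.6373],
       [  0.    , 492.7354, 235.7811],
       [  0.    ,   0.    ,   1.    ]]), 'R': array([[ 0.0157, -0.9999,  0.0034],
       [-0.9769, -0.0161, -0.213 ],
       [ 0.2131,  0.    , -0.977 ]]), 't': array([-0.0191,  0.5139,  1.282 ])}
wrist {'intrinsics': array([[410.4617,   0.    , 322.0695],
       [  0.    , 410.4617, 238.309 ],
       [  0.    ,   0.    ,   1.    ]]), 'R': array([[ 0.4317, -0.902 , -0.0026],
       [-0.8737, -0.4188,  0.2475],
       [-0.2243, -0.1046, -0.9689]]), 't': array([-0.6728, -0.0303,  0.3901])}
```

View pics/top0.png

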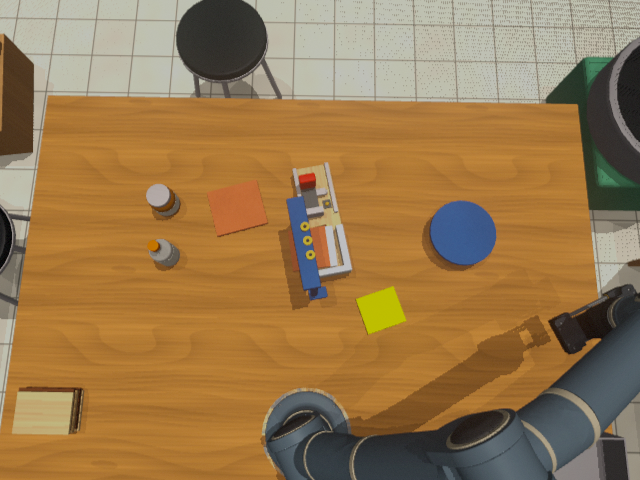

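View pics/side0.png

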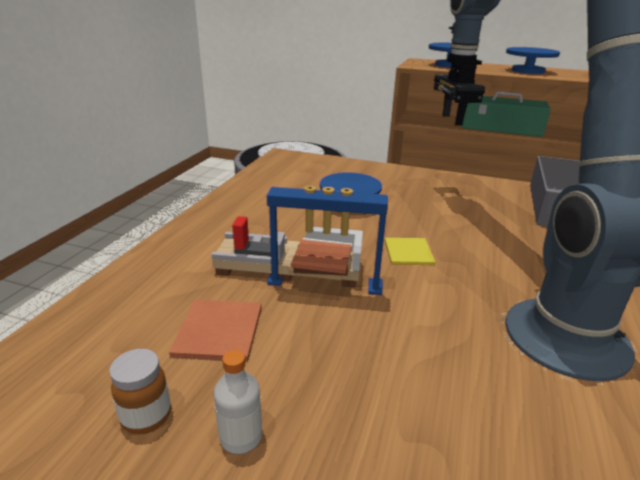

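```bash
python3 - <<'E'
import cv2
a=cv2.imread("pics/top0.png")[155:305,270:370]
cv2.imwrite("pics/topc.png",cv2.resize(a,None,fx=4,fy=4,interpolation=cv2.INTER_CUBIC))
a=cv2.imread("pics/side0.png")[180:300,208:398]
cv2.imwrite("pics/sidec.png",cv2.resize(a,None,fx=4,fy=4,interpolation=cv2.INTER_CUBIC))
E
```

```text
(no output)
```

View pics/topc.png

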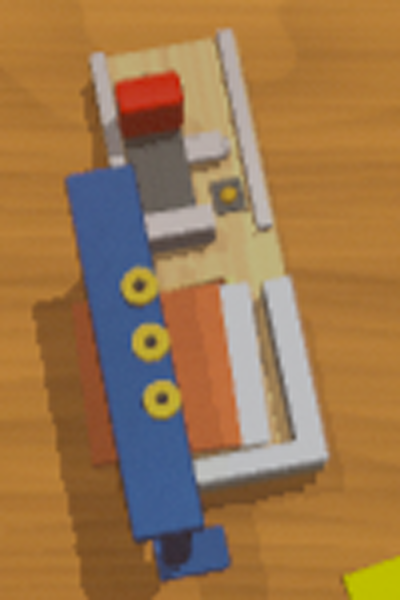

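View pics/sidec.png

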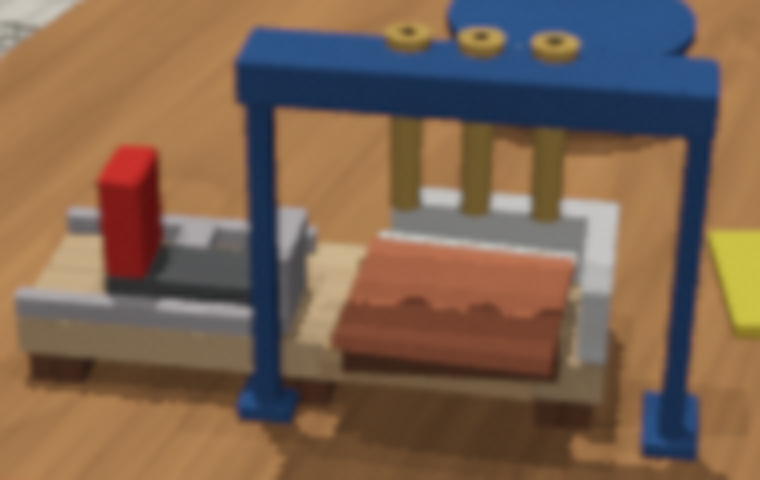

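```bash
cat > h.py <<'E'
import numpy as np, json
from scipy.optimize import least_squares
from scipy.spatial.transform import Rotation as R
from plant import bot
np.set_printoptions(precision=4,suppress=True,linewidth=150)
def proj(n,X,m=None):
    m=m or bot.camera_model(n); c=np.atleast_2d(X)@m["R"].T+m["t"]; p=c@m["intrinsics"].T; return p[:,:2]/p[:,2:]
def j2w(p,X):
    c,s=np.cos(p[2]),np.sin(p[2]); X=np.atleast_2d(X)/1000.
    return np.c_[p[0]+c*X[:,0]-s*X[:,1],p[1]+s*X[:,0]+c*X[:,1],X[:,2]]
E
cat > fit.py <<'E'
from h import *
top={(-68,113,215):(67,178),(-25,113,215):(130,167),(-68,-113,215):(137,538),(-25,-113,215):(203,526),(50,-55,82):(294,440),(50,55,82):(263,283),
(-36,0,215):(150,342)}
side={(-25,113,215):(258,29),(-68,113,215):(240,66),(-68,113,190):(240,101),(-68,-113,190):(712,135),(-25,-113,215):(718,62),(-35,-70,40):(603,378)}
A=np.array(list(top)),np.array(list(top.values()))/4.+[269.6,154.6]
B=np.array(list(side)),np.array(list(side.values()))/4.+[207.6,179.6]
f=lambda p:np.r_[(proj("top",j2w(p,A[0]))-A[1]).ravel(),(proj("side",j2w(p,B[0]))-B[1]).ravel()]
r=least_squares(f,[.7,0,-1.4],loss="soft_l1");print(r.x,np.degrees(r.x[2]));print(f(r.x).reshape(-1,2))
json.dump(list(r.x),open("jig.json","w"))
p=r.x
for k in (0,60): print("handle",k,proj("top",j2w(p,(-2,206-k,122))))
print(proj("side",j2w(p,[(-2,206,122),(-24,218,122),(20,218,122)]))*4-[832,720])
# stack top edges
print("sq near edge ztop",proj("side",j2w(p,[(-50,55,76),(-50,-55,76)]))*4-[832,720])
print(bot.state()["time"])
E
python3 fit.py
```

```text
[ 0.4746 -0.0307 -1.361 ] -77.97957742147275
[[-1.0844 -0.7251]
 [ 0.6009 -1.2425]
 [-1.0165  0.8704]
 [ 0.6047  0.3168]
 [ 0.6265  0.3764]
 [-0.0868 -0.3524]
 [ 0.0037  0.615 ]
 [-1.1165 -1.128 ]
 [-1.611  -1.4753]
 [-1.1627  1.9446]
 [ 1.5989  2.5675]
 [ 1.2013 -1.0781]
 [ 0.7618 -2.0068]]
handle 0 [[305.2583 170.7898]]
handle 60 [[309.583  192.0642]]
[[ 92.9797 157.5976]
 [ 57.9282 174.957 ]
 [ 83.2286 137.4918]]
sq near edge ztop [[361.2694 303.7231]
 [577.9224 322.3445]]
0.15
```

```bash
cat >> h.py <<'E'
def ray(n,uv,z,m=None):
    m=m or bot.camera_model(n); d=m["R"].T@np.linalg.solve(m["intrinsics"],[*uv,1]); C=-m["R"].T@m["t"]; return C+d*(z-C[2])/d[2]
def w2j(p,X):
    X=np.atleast_2d(X);d=X[:,:2]-p[:2];c,s=np.cos(p[2]),np.sin(p[2]);return 1000*np.c_[c*d[:,0]+s*d[:,1],-s*d[:,0]+c*d[:,1],X[:,2]]
tc=lambda u,v:(u/4+269.6,v/4+154.6)
sc=lambda u,v:(u/4+207.6,v/4+179.6)
E
python3 - <<'E'
from h import *
p=json.load(open("jig.json"))
for n,c,uv,z,t in [("top",tc,(149,92),.122,"handle"),("side",sc,(130,165),.122,"handle"),("top",tc,(294,440),.082,"corner"),("top",tc,(263,283),.082,"fence end"),
 ("side",sc,(603,378),.04,"bed near corner"),("side",sc,(20,318),.04,"bed far corner"),("top",tc,(327,462),.082,"fence outer corner"),("top",tc,(290,277),.082,"fence outer far"),("top",tc,(67,178),.215,"beam"),("top",tc,(137,538),.215,"beam near"),
 ("top",tc,(130,167),.215,"beam"),("top",tc,(203,526),.215,"beam near"),("side",sc,(258,29),.215,"beam"),("side",sc,(718,62),.215,"beam near"),("side",sc,(240,66),.215,"beam"),("side",sc,(716,97),.215,"beam near"),("top",tc,(162,399),.215,"bush"),("top",tc,(150,342),.215,"bush"),("top",tc,(139,286),.215,"bush")]:
    print(t,n,w2j(p,ray(n,c(*uv),z))[0])
E
```

```text
handle top [ -1.4621 186.5623 122.    ]
handle side [ -5.3297 185.9302 122.    ]
corner top [ 48.5906 -53.706   82.    ]
fence end top [50.0321 54.007  82.    ]
bed near corner side [-42.6818 -68.789   40.    ]
bed far corner side [-34.8133 243.1558  40.    ]
fence outer corner top [ 66.8152 -72.1176  82.    ]
fence outer far top [68.5796 54.5792 82.    ]
beam top [-65.7537 110.6989 215.    ]
beam near top [ -65.297  -111.4667  215.    ]
beam top [-27.0211 110.1955 215.    ]
beam near top [ -26.2384 -112.0037  215.    ]
beam side [-30.0632 109.6915 215.    ]
beam near side [ -30.4705 -110.702   215.    ]
beam side [-73.9922 108.5905 215.    ]
beam near side [ -69.9081 -109.4996  215.    ]
bush top [-35.307  -33.6691 215.    ]
bush top [-35.7247   1.4682 215.    ]
bush top [-35.6767  36.3303 215.    ]
```

```bash
cat >> h.py <<'E'
p=json.load(open("jig.json"))
def pose(x,y,z,a,yaw=0):
    "tip front corner at jig x,y,z mm, lean a deg, yaw deg about z -> world T (R,t)"
    c=np.cos(p[2]+np.radians(yaw));s=np.sin(p[2]+np.radians(yaw));xj=np.array([c,s,0]);yj=np.array([-s,c,0]);k=np.array([0,0,1.])
    a=np.radians(a);zt=np.sin(a)*xj-np.cos(a)*k;xt=np.cross(yj,zt)
    Rm=np.c_[xt,yj,zt];return Rm,j2w(p,(x,y,z))[0]-.182*zt+.0095*xt
def cur():
    s=bot.state();return R.from_rotvec(s["tool_rot"]).as_matrix(),s["position"],s
def chain(ws):
    A,t,s=cur()
    for w in ws:
        B,u=w if isinstance(w[0],np.ndarray) else pose(*w)
        print(np.round(1000*A.T@(u-t),1),"mm rot",np.round(R.from_matrix(A.T@B).as_rotvec(degrees=True),1),"-> tcp",u);A,t=B,u
def where():
    A,t,s=cur();q=w2j(p,t+.182*A[:,2]-.0095*A[:,0])[0];q[2]*=1000
    z=A[:,2];print("t",round(s["time"],2),"corner jig mm",q,"lean",np.degrees(np.arccos(-z[2])),"yaw",np.degrees(np.arctan2(A[1,1],A[0,1])-p[2])-90,"F",s["contact_force"],"q",s["qpos"],"w",s["gripper_width"])
E
python3 - <<'E'
from h import *
where()
Rm,t,_=cur()
for n,uv,z in [("glue",(158,248),.15),("jar",(158,195),.1),("wheel",(463,233),.062)]: print(n,w2j(p,ray("top",uv,z))[0])
print("red near edge",w2j(p,ray("top",tc(75,305),.076))[0],w2j(p,ray("top",tc(92,465),.076))[0])
up=(Rm,np.array([.3,-.55,.52]))
R2,t2=pose(-150,12,150,0);
mid=(R2,np.array([.55,-.05,.55]))
mid2=(R2,np.array([.48,.2,.50]))
chain([up,mid,mid2,(-130,12,150,40),(-105,12,71.5,40)])
E
```

```text
t 0.15 corner jig mm [   529.1667   -309.3187 221956.6455] lean 0.08392857537316303 yaw -76.47688390922451 F [-0.3171  0.5811 -0.4122] q [ 1.0961  0.4693 -0.0486  1.5334  0.0241  1.141  -0.0823] w 1.0026590086653426
glue [-403.5928   66.7682  150.    ]
jar [-399.0721  222.2938  100.    ]
wheel [386.7541 -28.6894  62.    ]
red near edge [-75.9511  64.7065  76.    ] [-84.6391 -43.5593  76.    ]
[  33.5  -49.4 -116. ] mm rot [0. 0. 0.] -> tcp [ 0.3  -0.55  0.52]
[ 441.2 -343.4  -29.5] mm rot [ -0.1  -0.1 -76.5] -> tcp [ 0.55 -0.05  0.55]
[259.1 -16.4  50. ] mm rot [0. 0. 0.] -> tcp [0.48 0.2  0.5 ]
[ 29.7 -41.3 216.7] mm rot [  0. -40.  -0.] -> tcp [0.4334 0.2204 0.2833]
[31.3 -0.  76.2] mm rot [0. 0. 0.] -> tcp [0.4386 0.196  0.2048]
```

>>> play_rows --deltas '[[[0.017,-0.025,-0.055],[0,0,0]],[[0.033,-0.049,-0.113],[0,0,0]],[[0.078,-0.084,-0.119],[0,0,-8]],[[0.122,-0.118,-0.122],[0,0,-16]],[[0.166,-0.152,-0.125],[0,0,-24]]]'

```text
time: 0.78
position: [0.3758, -0.3984, 0.5299]
tool_rot: [2.849, 1.323, 0.0]
contact_force: [1.2, 0.8, -0.0]
gripper_width: 0.999
grip_force: 0.0
```

```bash
sed -i 's/;q\[2\]\*=1000//' h.py; python3 - <<'E'
from h import *
where()
R2,t2=pose(-150,12,150,0);
mid=(R2,np.array([.55,-.05,.55]))
mid2=(R2,np.array([.48,.2,.50]))
chain([mid,mid2,(-130,12,150,40)])
E
```

```text
t 0.78 corner jig mm [ 344.9165 -180.7052  347.9153] lean 0.019128875855549135 yaw -52.218152418679956 F [ 1.2018  0.7509 -0.03  ] q [ 0.9146  0.1831 -0.2089  1.6508  0.0392  1.3115 -0.0025] w 0.9985126379532555
[378.6 -91.8 -20.1] mm rot [  0.    0.  -52.2] -> tcp [ 0.55 -0.05  0.55]
[259.1 -16.4  50. ] mm rot [0. 0. 0.] -> tcp [0.48 0.2  0.5 ]
[ 29.7 -41.3 216.7] mm rot [  0. -40.  -0.] -> tcp [0.4334 0.2204 0.2833]
```

>>> play_rows --deltas '[[[0.057,-0.014,-0.003],[0,0,-10.4]],[[0.114,-0.028,-0.006],[0,0,-20.9]],[[0.171,-0.042,-0.009],[0,0,-31.3]],[[0.228,-0.056,-0.012],[0,0,-41.8]],[[0.285,-0.07,-0.015],[0,0,-52.2]]]'

```text
time: 1.4
position: [0.5073, -0.1363, 0.5448]
tool_rot: [1.976, 2.442, -0.0]
contact_force: [0.3, -0.2, -0.3]
gripper_width: 0.999
grip_force: 0.0
```

```bash
python3 - <<'E'
from h import *
where()
R2,t2=pose(-150,12,150,0);
chain([(R2,np.array([.48,.2,.50])),(-130,12,150,40)])
E
```

```text
t 1.4 corner jig mm [119.5823  10.0324 362.8058] lean 0.023115701412720107 yaw 0.042929937610466595 F [ 0.325  -0.1768 -0.3345] q [ 0.6234  0.1619 -0.5069  1.659   0.0808  1.3414  0.3141] w 0.9988273084339351
[334.6  43.5  44.7] mm rot [-0.  0.  0.] -> tcp [0.48 0.2  0.5 ]
[ 29.7 -41.3 216.7] mm rot [  0. -40.  -0.] -> tcp [0.4334 0.2204 0.2833]
```

>>> play_rows --deltas '[[[0.06,0.003,0.0],[0,0,0]],[[0.12,0.006,0.0],[0,0,0]],[[0.18,0.006,0.005],[0,0,0]],[[0.24,0.006,0.01],[0,-8,0]],[[0.3,0.006,0.015],[0,-18,0]]]'

```text
time: 2.02
position: [0.451, 0.158, 0.5299]
tool_rot: [1.818, 2.23, -0.291]
contact_force: [-0.3, -0.3, -0.9]
gripper_width: 1.001
grip_force: 0.0
```

```bash
python3 - <<'E'
from h import *
where()
chain([(-130,12,150,40),(-110,12,71.5,40)])
E
```

```text
t 2.02 corner jig mm [-123.1865   16.1749  360.1917] lean 18.358608764103007 yaw -0.3846032388522076 F [-0.2808 -0.276  -0.8996] q [ 0.1878  0.1239 -0.7606  1.7656  0.3889  1.4175 -0.4568] w 1.0010511679438245
[139.1  -5.3 213.7] mm rot [ -0.1 -21.6  -0.4] -> tcp [0.4334 0.2204 0.2833]
[35.1  0.  73. ] mm rot [0. 0. 0.] -> tcp [0.4376 0.2009 0.2048]
```

>>> play_rows --deltas '[[[0.03,-0.001,0.045],[0,-5,0]],[[0.06,-0.002,0.09],[0,-10,0]],[[0.09,-0.003,0.135],[0,-15,0]],[[0.12,-0.005,0.18],[0,-19,-0.4]],[[0.139,-0.005,0.214],[0,-21.6,-0.4]]]'

```text
time: 2.65
position: [0.4327, 0.2211, 0.2809]
tool_rot: [1.596, 1.981, -0.582]
contact_force: [1.2, -0.7, 0.4]
gripper_width: 1.002
grip_force: 0.0
```

```bash
python3 - <<'E'
from h import *
import cv2
where()
chain([(-110,12,71.5,40)])
a=bot.camera("wrist");cv2.imwrite("pics/w1.png",a[:,:,::-1]); b=bot.camera("side");cv2.imwrite("pics/s1.png",b[:,:,::-1])
m=bot.camera_model("wrist")
print(proj("wrist",j2w(p,[(-50,55,76),(-50,-55,76),(-80,10,76),(50,0,82)]),m))
E
```

```text
t 2.65 corner jig mm [-131.4596   11.1144  146.9836] lean 39.70317837659878 yaw 0.16609909712768456 F [ 1.2425 -0.6827  0.4069] q [-0.1652  0.5065 -0.6983  2.024   0.8599  1.3767 -1.1278] w 1.0017520545393608
[32.6  0.9 71.8] mm rot [-0.1 -0.3  0.3] -> tcp [0.4376 0.2009 0.2048]
[[388.4207 277.7417]
 [229.1309 275.8713]
 [323.528  252.6693]
 [311.0189 340.93  ]]
```

View pics/w1.png

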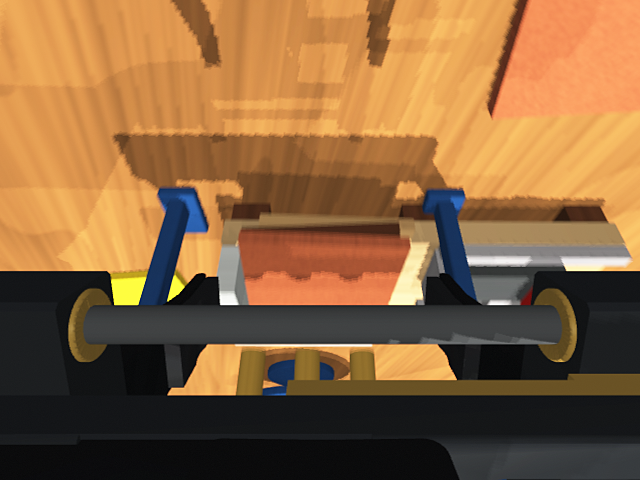

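```bash
python3 - <<'E'
from h import *
import cv2
m=bot.camera_model("wrist")
for uv,z in [((240,228),.076),((413,237),.076),((240,228),.067),((413,237),.067),((243,276),.076),((392,283),.076),((220,222),.04),((228,222),.082)]: print(uv,z,w2j(p,ray("wrist",uv,z,m))[0])
a=cv2.imread("pics/w1.png")[190:300,200:440]
cv2.imwrite("pics/w1c.png",cv2.resize(a,None,fx=3.3,fy=5,interpolation=cv2.INTER_CUBIC))
E
```

```text
(240, 228) 0.076 [-104.697   -38.8714   76.    ]
(413, 237) 0.076 [-97.7898  63.1816  76.    ]
(240, 228) 0.067 [-92.8832 -41.8893  67.    ]
(413, 237) 0.067 [-85.5471  66.5004  67.    ]
(243, 276) 0.076 [-50.0461 -45.4056  76.    ]
(392, 283) 0.076 [-42.8191  58.4897  76.    ]
(220, 222) 0.04 [-64.2437 -64.1687  40.    ]
(228, 222) 0.082 [-117.8768  -42.6088   82.    ]
```

View pics/w1c.png

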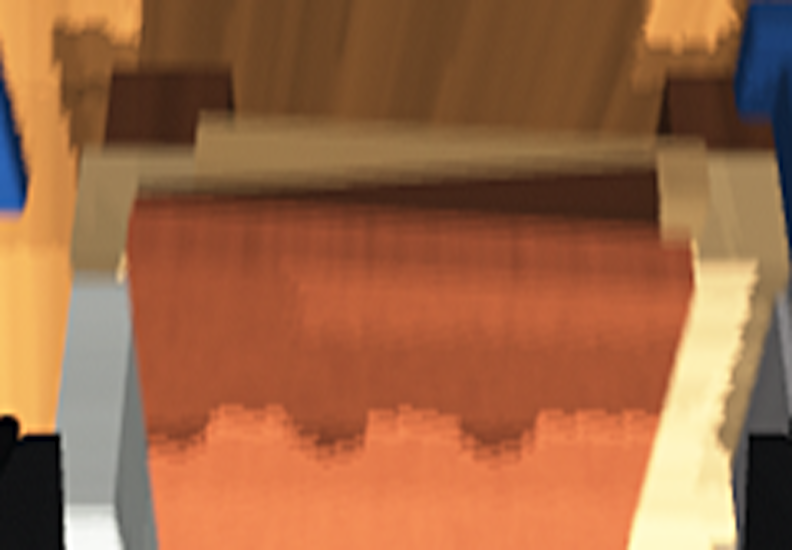

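>>> play_rows --deltas '[[[0.016,0.001,0.035],[0,0,0.3]],[[0.0316,0.001,0.0706],[0,-0.3,0.3]],[[0.0316,0.001,0.0706],[0,-0.3,0.3]],[[0.026,0.001,0.0754],[0,-0.3,0.3]],[[0.019,0.001,0.081],[0,-0.3,0.3]]]' --claw 0.07

```text
time: 3.38
position: [0.4426, 0.1847, 0.2106]
tool_rot: [1.601, 1.97, -0.577]
contact_force: [0.1, 1.6, 0.1]
gripper_width: 0.8
grip_force: 0.0
```

```bash
python3 - <<'E'
from h import *
import cv2
where()
chain([(-58,12,73,40)])
b=bot.camera("side");cv2.imwrite("pics/s2.png",b[:,:,::-1])
A,t,_=cur()
print(proj("side",j2w(p,[(-92,12+42,73),(-92,12-42,73)])))
a=b[190:300,250:400,::-1];cv2.imwrite("pics/s2c.png",cv2.resize(a,None,fx=5,fy=5,interpolation=cv2.INTER_CUBIC))
E
```

```text
t 3.38 corner jig mm [-93.4454  13.6957  76.986 ] lean 39.85656763947474 yaw -0.1480353563646446 F [0.0691 1.6421 0.0512] q [-0.1483  0.6055 -0.6363  2.0895  0.9829  1.2663 -1.2296] w 0.8002457354822712
[-24.2  -1.5  25.8] mm rot [ 0.1 -0.1 -0.2] -> tcp [0.4484 0.15   0.2063]
[[295.3112 268.4675]
 [338.1867 272.2749]]
```

View pics/s2c.png

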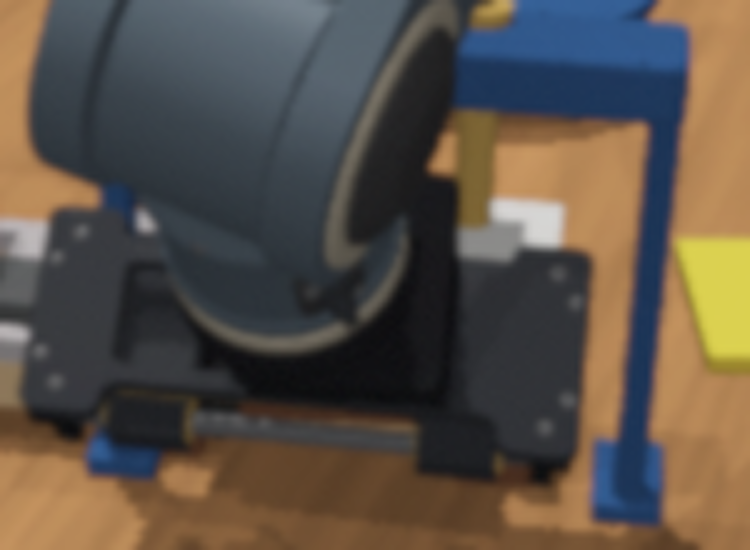

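>>> play_rows --deltas '[[[-0.003,-0.001,0.006],[0,0,0]],[[-0.008,-0.001,0.011],[0,0,0]],[[-0.0135,-0.001,0.016],[0,0,0]],[[-0.019,-0.001,0.021],[0,0,0]],[[-0.0235,-0.001,0.0255],[0,0,0]]]'

```text
time: 4.05
position: [0.4482, 0.1503, 0.2042]
tool_rot: [1.601, 1.972, -0.581]
contact_force: [-0.3, 1.7, 1.0]
gripper_width: 0.803
grip_force: 0.5
```

```bash
python3 - <<'E'
from h import *
import cv2
where()
chain([(-54,12,73,40)])
b=bot.camera("wrist");cv2.imwrite("pics/w2.png",b[:,:,::-1])
cv2.imwrite("pics/w2c.png",cv2.resize(b[200:420,150:500,::-1],None,fx=2.2,fy=2.2))
E
```

```text
t 4.05 corner jig mm [-58.5368  11.4715  70.6997] lean 39.89960572284388 yaw -0.16666100713420917 F [-0.3429  1.7417  1.0266] q [-0.0975  0.5987 -0.6144  2.1201  1.0236  1.2256 -1.2086] w 0.8033700772499158
[-4.6  0.2  1.2] mm rot [-0.1 -0.1 -0.1] -> tcp [0.4492 0.1461 0.2063]
```

View pics/w2c.png

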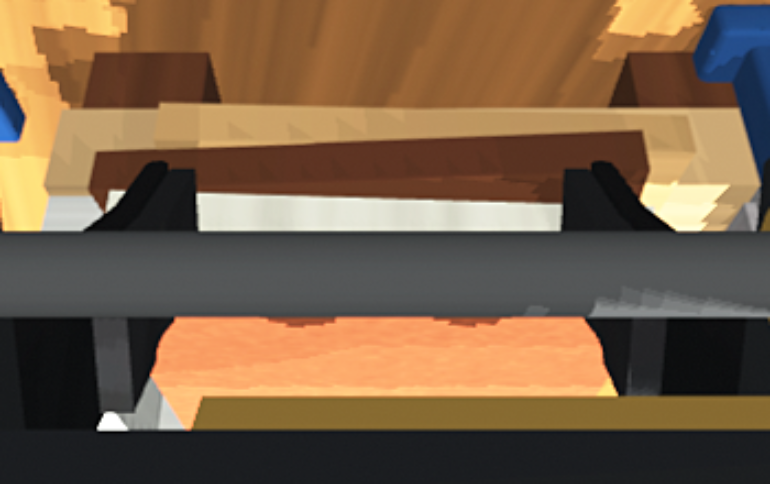

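>>> play_rows --deltas '[[[-0.0019,0,0.0016],[0,0,0]],[[-0.0034,0,0.0029],[0,0,0]],[[-0.0042,0,0.0035],[0,0,0]],[[-0.005,0,0.0042],[0,0,0]],[[-0.0057,0,0.0048],[0,0,0]]]'

```text
time: 4.72
position: [0.4496, 0.1435, 0.2042]
tool_rot: [1.601, 1.972, -0.581]
contact_force: [-0.6, 1.7, 0.9]
gripper_width: 0.802
grip_force: 0.6
```

>>> play_rows --deltas '[[[-0.0008,0,0.0006],[0,0,0]],[[-0.0012,0,0.001],[0,0,0]]]'

```text
time: 4.97
position: [0.4499, 0.1423, 0.2043]
tool_rot: [1.601, 1.973, -0.58]
contact_force: [-0.4, 3.9, 1.2]
gripper_width: 0.801
grip_force: 1.7
```

```bash
python3 - <<'E'
from h import *
where()
E
```

```text
t 4.97 corner jig mm [-50.5557  11.6028  70.5737] lean 39.83044613538124 yaw -0.12636578229394502 F [-0.3884  3.8983  1.2432] q [-0.0841  0.5947 -0.6102  2.1255  1.0323  1.2159 -1.2002] w 0.8011066320375677
```

>>> play_rows --deltas '[[[-0.0008,0,0.0006],[0,0,0]],[[-0.0012,0,0.001],[0,0,0]]]'

```text
time: 5.22
position: [0.4499, 0.1417, 0.2043]
tool_rot: [1.601, 1.975, -0.578]
contact_force: [-2.6, 6.8, 1.5]
gripper_width: 0.804
grip_force: 3.6
```

```bash
python3 - <<'E'
from h import *
where()
E
```

```text
t 5.22 corner jig mm [-50.1826  11.6972  70.4005] lean 39.714320461464006 yaw -0.07407316455170587 F [-2.5628  6.7688  1.4899] q [-0.0821  0.5938 -0.6106  2.1263  1.0331  1.2133 -1.1988] w 0.803636244163651
```

>>> play_rows --deltas '[[[-0.0011,0,0.001],[0,0,0]],[[-0.0011,0,0.001],[0,0,0]],[[0.012,0,-0.0085],[0,0,0]],[[0.025,0,-0.02],[0,0,0]],[[0.0385,0,-0.031],[0,0,0]]]'

```text
time: 5.85
position: [0.4399, 0.1897, 0.2032]
tool_rot: [1.6, 1.971, -0.582]
contact_force: [0.6, -0.3, -0.5]
gripper_width: 0.803
grip_force: 0.0
```

```bash
python3 - <<'E'
from h import *
where()
chain([(-100,12,62,40),(-60,12,62,40)])
E
```

```text
t 5.85 corner jig mm [-98.7605  11.5357  69.7556] lean 39.93665059679774 yaw -0.16059777286268684 F [ 0.6346 -0.3086 -0.5236] q [-0.1617  0.6211 -0.6348  2.0901  0.9847  1.2668 -1.2478] w 0.8034154957773564
[6.1 0.1 5.2] mm rot [-0.1 -0.1 -0.1] -> tcp [0.4397 0.1911 0.1953]
[-30.6   0.   25.7] mm rot [0. 0. 0.] -> tcp [0.448  0.152  0.1953]
```

>>> play_rows --deltas '[[[0.006,0,0.0052],[0,0,0]],[[-0.001,0,0.011],[0,0,0]],[[-0.009,0,0.018],[0,0,0]],[[-0.017,0,0.0245],[0,0,0]],[[-0.0235,0,0.03],[0,0,0]]]'

```text
time: 6.48
position: [0.448, 0.151, 0.1955]
tool_rot: [1.602, 1.971, -0.581]
contact_force: [-0.5, 2.0, 1.0]
gripper_width: 0.807
grip_force: 0.9
```

>>> play_rows --deltas '[[[-0.0015,0,0.0013],[0,0,0]],[[-0.003,0,0.0025],[0,0,0]],[[-0.0046,0,0.0039],[0,0,0]],[[-0.0056,0,0.0047],[0,0,0]],[[-0.0064,0,0.0053],[0,0,0]]]'

```text
time: 7.1
position: [0.4493, 0.1446, 0.1955]
tool_rot: [1.601, 1.973, -0.58]
contact_force: [-0.4, 3.5, 0.9]
gripper_width: 0.803
grip_force: 1.9
```

```bash
python3 - <<'E'
from h import *
where()
E
```

```text
t 7.1 corner jig mm [-52.8438  11.4972  61.846 ] lean 39.8530724079603 yaw -0.13173359824010333 F [-0.4445  3.4593  0.903 ] q [-0.0933  0.6123 -0.6054  2.127   1.0428  1.2114 -1.2205] w 0.8033549928076407
```

>>> play_rows --deltas '[[[-0.0008,0,0.0006],[0,0,0]],[[-0.0015,0,0.0013],[0,0,0]]]'

```text
time: 7.35
position: [0.4496, 0.1425, 0.1954]
tool_rot: [1.601, 1.973, -0.581]
contact_force: [-1.8, 5.2, 3.0]
gripper_width: 0.803
grip_force: 3.5
```

>>> play_rows --deltas '[[[-0.0008,0,0.0006],[0,0,0]],[[-0.0012,0,0.001],[0,0,0]]]'

```text
time: 7.6
position: [0.4496, 0.1419, 0.1955]
tool_rot: [1.601, 1.974, -0.579]
contact_force: [-3.3, 8.0, 4.0]
gripper_width: 0.803
grip_force: 5.0
```

```bash
python3 - <<'E'
from h import *
where()
E
```

```text
t 7.6 corner jig mm [-50.4607  11.2875  61.6575] lean 39.734778173615545 yaw -0.10874420550644004 F [-3.3049  7.9816  4.0492] q [-0.088   0.6105 -0.6049  2.1293  1.0452  1.207  -1.2173] w 0.8031476268861765
```

>>> play_rows --deltas '[[[-0.0011,0,0.001],[0,0,0]],[[-0.0011,0,0.001],[0,0,0]],[[0.012,0,-0.0085],[0,0,0]],[[0.025,0,-0.02],[0,0,0]],[[0.0385,0,-0.031],[0,0,0]]]'

```text
time: 8.22
position: [0.4398, 0.1898, 0.1943]
tool_rot: [1.601, 1.971, -0.582]
contact_force: [0.6, 0.9, 0.3]
gripper_width: 0.804
grip_force: 0.0
```

```bash
python3 - <<'E'
from h import *
where()
chain([(-100,12,53,40),(-60,12,53,40)])
E
```

```text
t 8.22 corner jig mm [-98.8544  11.4913  60.8229] lean 39.941688771612455 yaw -0.17271333767801877 F [0.6249 0.9376 0.3446] q [-0.167   0.6376 -0.6289  2.0927  0.9966  1.2591 -1.2646] w 0.8042130474026693
[6.1 0.1 5.3] mm rot [-0.1 -0.1 -0.1] -> tcp [0.4397 0.1911 0.1863]
[-30.6   0.   25.7] mm rot [0. 0. 0.] -> tcp [0.448  0.152  0.1863]
```

>>> play_rows --deltas '[[[0.006,0,0.0052],[0,0,0]],[[-0.001,0,0.011],[0,0,0]],[[-0.009,0,0.018],[0,0,0]],[[-0.017,0,0.0245],[0,0,0]],[[-0.0235,0,0.03],[0,0,0]]]'

```text
time: 8.85
position: [0.4479, 0.1512, 0.1867]
tool_rot: [1.602, 1.97, -0.582]
contact_force: [-0.5, 1.4, 0.9]
gripper_width: 0.806
grip_force: 1.1
```

>>> play_rows --deltas '[[[-0.0015,0,0.0013],[0,0,0]],[[-0.003,0,0.0025],[0,0,0]],[[-0.0046,0,0.0039],[0,0,0]],[[-0.0056,0,0.0047],[0,0,0]],[[-0.0064,0,0.0053],[0,0,0]]]'

```text
time: 9.48
position: [0.4496, 0.1449, 0.1867]
tool_rot: [1.6, 1.973, -0.579]
contact_force: [-1.1, 3.5, 1.6]
gripper_width: 0.802
grip_force: 2.0
```

>>> play_rows --deltas '[[[-0.0008,0,0.0006],[0,0,0]],[[-0.0015,0,0.0013],[0,0,0]]]'

```text
time: 9.72
position: [0.4501, 0.1427, 0.1867]
tool_rot: [1.6, 1.972, -0.579]
contact_force: [0.7, 5.1, 4.1]
gripper_width: 0.804
grip_force: 2.5
```

```bash
python3 - <<'E'
from h import *
where()
E
```

```text
t 9.72 corner jig mm [-50.8205  11.9951  53.0747] lean 39.87440605176854 yaw -0.11232351114698247 F [0.7004 5.1419 4.0702] q [-0.0958  0.6283 -0.5977  2.1302  1.059   1.2024 -1.2368] w 0.803597049879624
```

>>> play_rows --deltas '[[[-0.0008,0,0.0006],[0,0,0]],[[-0.0012,0,0.001],[0,0,0]]]'

```text
time: 9.98
position: [0.4502, 0.142, 0.1868]
tool_rot: [1.601, 1.974, -0.577]
contact_force: [-1.5, 7.8, 4.1]
gripper_width: 0.802
grip_force: 4.4
```

>>> play_rows --deltas '[[[-0.0008,0,0.0007],[0,0,0]],[[-0.0011,0,0.001],[0,0,0]]]'

```text
time: 10.22
position: [0.4503, 0.1416, 0.187]
tool_rot: [1.601, 1.976, -0.575]
contact_force: [-3.2, 10.8, 5.8]
gripper_width: 0.805
grip_force: 6.2
```

```bash
python3 - <<'E'
from h import *
where()
E
```

```text
t 10.22 corner jig mm [-50.1763  12.2447  52.9139] lean 39.655723978816454 yaw -0.026566746372921557 F [-3.1543 10.7517  5.7978] q [-0.092   0.6266 -0.5987  2.1315  1.0604  1.1978 -1.2343] w 0.8045635946243817
```

>>> play_rows --deltas '[[[0.012,0,-0.0085],[0,0,0]],[[0.025,0,-0.02],[0,0,0]],[[0.0395,0,-0.0315],[0,0,0]],[[0.0455,0,-0.0265],[0,0,0]],[[0.0455,0,-0.0265],[0,0,0]]]'

```text
time: 10.85
position: [0.4395, 0.19, 0.1768]
tool_rot: [1.6, 1.972, -0.584]
contact_force: [0.2, -0.6, -0.5]
gripper_width: 0.803
grip_force: 0.0
```

```bash
python3 - <<'E'
from h import *
where()
chain([(-60,12,44.5,40)])
E
```

```text
t 10.85 corner jig mm [-99.0287  11.052   43.3838] lean 39.96930158188599 yaw -0.15147604967300765 F [ 0.2283 -0.6201 -0.5252] q [-0.1776  0.67   -0.617   2.0973  1.0198  1.2445 -1.2962] w 0.8028897710220658
[-30.5   0.5  24.2] mm rot [-0.2 -0.  -0.1] -> tcp [0.448  0.152  0.1778]
```

>>> play_rows --deltas '[[[-0.006,0,0.0045],[0,0,0]],[[-0.012,0,0.0095],[0,0,0]],[[-0.0185,0,0.0145],[0,0,0]],[[-0.0245,0,0.0195],[0,0,0]],[[-0.0305,0,0.0242],[0,0,0]]]'

```text
time: 11.48
position: [0.4479, 0.1514, 0.1787]
tool_rot: [1.601, 1.971, -0.581]
contact_force: [-0.0, 0.5, 0.3]
gripper_width: 0.805
grip_force: 0.0
```

>>> play_rows --deltas '[[[-0.0015,0,0.0013],[0,0,0]],[[-0.003,0,0.0025],[0,0,0]],[[-0.0046,0,0.0039],[0,0,0]],[[-0.0056,0,0.0047],[0,0,0]],[[-0.0064,0,0.0053],[0,0,0]]]'

```text
time: 12.1
position: [0.4494, 0.1445, 0.1787]
tool_rot: [1.6, 1.973, -0.58]
contact_force: [-0.9, 3.2, -0.4]
gripper_width: 0.804
grip_force: 1.2
```

```bash
python3 - <<'E'
from h import *
where()
E
```

```text
t 12.1 corner jig mm [-52.7775  11.7026  45.0461] lean 39.845594296719 yaw -0.10572176642575926 F [-0.8525  3.1564 -0.3882] q [-0.1034  0.6441 -0.5934  2.1314  1.0684  1.1975 -1.2541] w 0.8035199821861891
```

>>> play_rows --deltas '[[[-0.0008,0,0.0006],[0,0,0]],[[-0.0015,0,0.0013],[0,0,0]]]'

```text
time: 12.35
position: [0.4499, 0.1422, 0.1786]
tool_rot: [1.601, 1.972, -0.58]
contact_force: [-0.3, 3.2, -0.1]
gripper_width: 0.807
grip_force: 1.9
```

>>> play_rows --deltas '[[[-0.0008,0,0.0007],[0,0,0]],[[-0.0012,0,0.001],[0,0,0]]]'

```text
time: 12.6
position: [0.45, 0.1416, 0.1788]
tool_rot: [1.601, 1.974, -0.578]
contact_force: [-2.0, 6.7, 1.9]
gripper_width: 0.8
grip_force: 3.3
```

>>> play_rows --deltas '[[[-0.0008,0,0.0007],[0,0,0]],[[-0.0011,0,0.0009],[0,0,0]]]'

```text
time: 12.85
position: [0.45, 0.1412, 0.1789]
tool_rot: [1.601, 1.976, -0.576]
contact_force: [-3.3, 8.9, 2.8]
gripper_width: 0.809
grip_force: 4.8
```

```bash
python3 - <<'E'
from h import *
where()
E
```

```text
t 12.85 corner jig mm [-49.8718  11.7157  44.8654] lean 39.64965750080572 yaw -0.04148499124846694 F [-3.3179  8.9038  2.8393] q [-0.0964  0.6416 -0.5929  2.1342  1.072   1.1912 -1.2498] w 0.8091688545923095
```

>>> play_rows --deltas '[[[0.0038,0,-0.0032],[0,0,0]],[[-0.0019,0,-0.0099],[0,0,0]],[[-0.0042,0,-0.008],[0,0,0]],[[-0.005,0,-0.0073],[0,0,0]],[[-0.0057,0,-0.0067],[0,0,0]]]'

```text
time: 13.48
position: [0.4499, 0.1412, 0.1883]
tool_rot: [1.602, 1.975, -0.576]
contact_force: [-5.4, 10.0, 6.6]
gripper_width: 0.803
grip_force: 5.6
```

>>> play_rows --deltas '[[[0.0038,0,-0.0032],[0,0,0]],[[-0.0019,0,-0.0099],[0,0,0]],[[-0.0042,0,-0.008],[0,0,0]],[[-0.005,0,-0.0073],[0,0,0]],[[-0.0057,0,-0.0067],[0,0,0]]]'

```text
time: 14.1
position: [0.45, 0.1411, 0.197]
tool_rot: [1.602, 1.976, -0.576]
contact_force: [-5.9, 10.6, 7.4]
gripper_width: 0.803
grip_force: 5.6
```

>>> play_rows --deltas '[[[0.0038,0,-0.0032],[0,0,0]],[[-0.0019,0,-0.0099],[0,0,0]],[[-0.0042,0,-0.008],[0,0,0]],[[-0.005,0,-0.0073],[0,0,0]],[[-0.0057,0,-0.0067],[0,0,0]]]'

```text
time: 14.72
position: [0.4499, 0.1411, 0.2056]
tool_rot: [1.602, 1.976, -0.576]
contact_force: [-5.5, 10.9, 5.6]
gripper_width: 0.802
grip_force: 5.6
```

```bash
python3 - <<'E'
from h import *
where()
E
```

```text
t 14.72 corner jig mm [-49.8372  11.6221  71.4417] lean 39.602772431036016 yaw -0.06823274608005647 F [-5.5356 10.9325  5.5661] q [-0.0795  0.5907 -0.6118  2.1267  1.0316  1.2119 -1.1955] w 0.8019752130620468
```

>>> play_rows --deltas '[[[0.019,0,-0.016],[0,0,0]],[[0.042,0,-0.036],[0,0,0]],[[0.035,0,-0.085],[0,0,0]],[[0.025,0,-0.147],[0,0,0]],[[0.015,0,-0.2],[0,8,0]]]' --claw 0.0

```text
time: 15.35
position: [0.4214, 0.2767, 0.3502]
tool_rot: [1.682, 2.075, -0.479]
contact_force: [0.7, -0.4, -0.0]
gripper_width: 0.322
grip_force: 0.0
```

```bash
python3 - <<'E'
from h import *
import cv2
where()
for n in("side","top"):cv2.imwrite(f"pics/{n}3.png",bot.camera(n)[:,:,::-1])
a=cv2.imread("pics/side3.png")[180:300,208:398];b=cv2.imread("pics/top3.png")[155:305,270:370]
a=cv2.resize(a,None,fx=2.8,fy=4,interpolation=cv2.INTER_CUBIC)[:, :];b=cv2.resize(b,None,fx=2.6,fy=4,interpolation=cv2.INTER_CUBIC)
o=np.zeros((600,800,3),np.uint8);o[:a.shape[0],:a.shape[1]]=a;o[:,536:796]=b[:, :260];cv2.imwrite("pics/c3.png",o)
chain([(-2,260,220,15,-90),(-2,222,90,15,-90)])
E
```

```text
t 15.35 corner jig mm [-207.9503   11.7657  200.3961] lean 31.754186178193194 yaw -0.0868039059200072 F [ 0.6869 -0.3568 -0.0495] q [-0.1706  0.4303 -0.7783  1.9161  0.7002  1.4092 -1.0483] w 0.32216089802474407
[-284.2  303.9  132.4] mm rot [36.1 12.5 82.7] -> tcp [0.7835 0.0371 0.3933]
[ -3.1  -0.  135.4] mm rot [0. 0. 0.] -> tcp [0.7464 0.0292 0.2633]
```

View pics/c3.png

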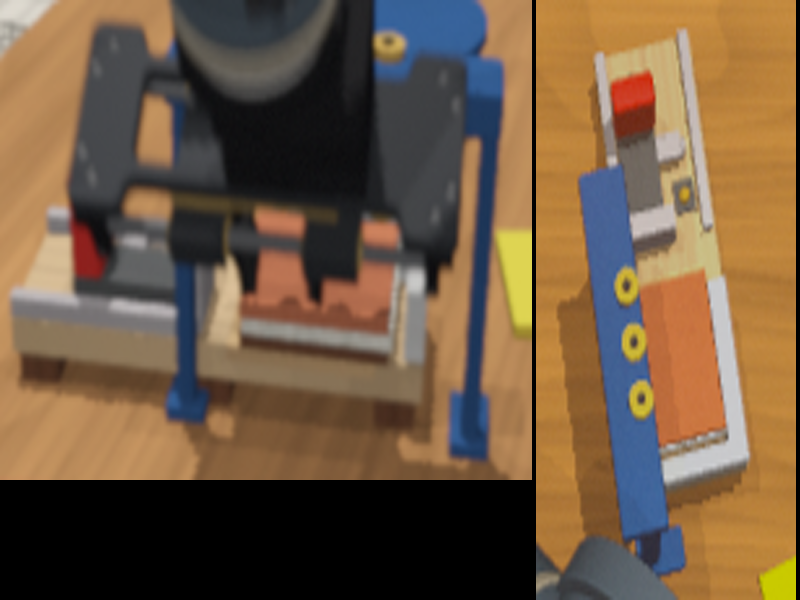

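>>> play_rows --deltas '[[[-0.043,0.018,-0.034],[4,1.4,9.1]],[[-0.087,0.043,-0.058],[8,2.8,18.2]],[[-0.132,0.079,-0.059],[12,4.2,27.3]],[[-0.171,0.116,-0.052],[16,5.6,36.4]],[[-0.205,0.152,-0.036],[20,7,45.5]]]'

```text
time: 16.08
position: [0.6038, 0.1528, 0.4881]
tool_rot: [2.592, 1.24, -0.485]
contact_force: [0.6, 0.3, -0.5]
gripper_width: 0.008
grip_force: 0.0
```

```bash
python3 - <<'E'
from h import *
where()
chain([(-2,250,220,15,-90),(-2,222,90,15,-90)])
E
```

```text
t 16.07 corner jig mm [-94.0699 109.8686 324.3766] lean 23.134758072192444 yaw -50.189906126245894 F [ 0.5593  0.3395 -0.5017] q [ 0.0223  0.4553 -0.5737  1.4528  0.4323  1.6677 -1.2641] w 0.007829435095953156
[ 53.1 200.3  93.8] mm rot [16.1  6.4 36.6] -> tcp [0.7738 0.035  0.3933]
[  6.6   0.  132.8] mm rot [0. 0. 0.] -> tcp [0.7464 0.0292 0.2633]
```

>>> play_rows --deltas '[[[0.014,0.05,0.01],[4,1.6,9.1]],[[0.028,0.1,0.025],[8,3.2,18.2]],[[0.04,0.15,0.05],[12,4.8,27.4]],[[0.053,0.2,0.08],[16.1,6.4,36.6]],[[0.053,0.2,0.094],[16.1,6.4,36.6]]]'

```text
time: 16.7
position: [0.7746, 0.0323, 0.3863]
tool_rot: [3.067, 0.32, -0.415]
contact_force: [-0.1, -1.1, -1.0]
gripper_width: 0.008
grip_force: 0.0
```

```bash
python3 - <<'E'
from h import *
where()
chain([(-2,222,90,15,-90),(-2,200,90,15,-90),(-2,180,90,15,-90)])
E
```

```text
t 16.7 corner jig mm [  1.1754 248.9257 213.3759] lean 15.42928188064853 yaw -90.08038107046964 F [-0.1381 -1.1386 -1.023 ] q [ 0.1091  0.7511 -0.4083  1.1432  0.2698  1.5696 -1.6359] w 0.008443073725160071
[  5.5  -3.1 126. ] mm rot [ 0.1  0.4 -0.1] -> tcp [0.7464 0.0292 0.2633]
[-21.3  -0.    5.7] mm rot [0. 0. 0.] -> tcp [0.7249 0.0246 0.2633]
[-19.3   0.    5.2] mm rot [0. 0. 0.] -> tcp [0.7053 0.0204 0.2633]
```

>>> play_rows --deltas '[[[0.0018,-0.001,0.045],[0,0,0]],[[0.0037,-0.002,0.09],[0,0,0]],[[0.0055,-0.003,0.126],[0,0,0]],[[-0.005,-0.003,0.129],[0,0,0]],[[-0.0135,-0.003,0.131],[0,0,0]]]'

```text
time: 17.32
position: [0.7258, 0.0319, 0.2709]
tool_rot: [3.07, 0.335, -0.403]
contact_force: [-0.1, -0.0, 0.4]
gripper_width: 0.01
grip_force: 0.0
```

>>> play_rows --deltas '[[[-0.005,0,0.0013],[0,0,0]],[[-0.01,0,0.0026],[0,0,0]],[[-0.015,0,0.004],[0,0,0]],[[-0.019,0,0.005],[0,0,0]]]'

```text
time: 17.82
position: [0.707, 0.0279, 0.2702]
tool_rot: [3.071, 0.335, -0.403]
contact_force: [2.3, -0.2, 0.3]
gripper_width: 0.007
grip_force: 0.9
```

```bash
python3 - <<'E'
from h import *
where()
chain([(-2,165,90,15,-90)])
E
```

```text
t 17.82 corner jig mm [ -8.8163 183.4011  96.8018] lean 14.945044398194332 yaw -89.57451376927315 F [ 2.2961 -0.1971  0.2765] q [ 0.1532  0.7367 -0.4183  1.4577  0.2916  1.2754 -1.6801] w 0.0067594619678196305
[-15.9   6.8  11.3] mm rot [ 0.  -0.1  0.4] -> tcp [0.6906 0.0173 0.2633]
```

>>> play_rows --deltas '[[[-0.003,0.001,0.001],[0,0,0]],[[-0.006,0.002,0.002],[0,0,0]],[[-0.009,0.003,0.003],[0,0,0]],[[-0.0115,0.003,0.004],[0,0,0]],[[-0.014,0.003,0.005],[0,0,0]]]'

```text
time: 18.45
position: [0.6964, 0.0242, 0.2703]
tool_rot: [3.078, 0.338, -0.382]
contact_force: [10.6, 5.5, 1.0]
gripper_width: 0.006
grip_force: 5.7
```

```bash
python3 - <<'E'
from h import *
where()
E
```

```text
t 18.45 corner jig mm [ -7.9421 174.6984  96.1536] lean 14.120605661190169 yaw -89.52791614572773 F [10.6003  5.4598  1.0064] q [ 0.1659  0.7183 -0.4231  1.4929  0.2899  1.245  -1.678 ] w 0.005620992831672901
```

>>> play_rows --deltas '[[[-0.002,0,0.0005],[0,0,0]],[[-0.004,0,0.001],[0,0,0]],[[-0.006,0,0.0015],[0,0,0]],[[-0.008,0,0.002],[0,0,0]],[[-0.01,0,0.0026],[0,0,0]]]'

```text
time: 19.08
position: [0.6842, 0.0208, 0.2692]
tool_rot: [3.074, 0.337, -0.396]
contact_force: [8.0, 4.0, 1.6]
gripper_width: 0.006
grip_force: 4.3
```

```bash
python3 - <<'E'
from h import *
where()
E
```

```text
t 19.07 corner jig mm [ -7.0023 160.4038  95.562 ] lean 14.675691184757639 yaw -89.5459464469467 F [7.977  4.017  1.5528] q [ 0.1738  0.7038 -0.4242  1.5248  0.2884  1.2375 -1.6787] w 0.005973576516680052
```

Travel is about 58 mm; I push a little further and check that it stops.

>>> play_rows --deltas '[[[-0.002,0,0.0005],[0,0,0]],[[-0.003,0,0.0008],[0,0,0]],[[-0.003,0,0.0008],[0,0,0]]]'

```text
time: 19.45
position: [0.6828, 0.0205, 0.2698]
tool_rot: [3.076, 0.337, -0.386]
contact_force: [11.5, 4.5, -0.9]
gripper_width: 0.001
grip_force: 6.2
```

```bash
python3 - <<'E'
from h import *
where()
E
```

```text
t 19.45 corner jig mm [ -6.98   160.2303  95.7238] lean 14.269235932511394 yaw -89.54669193104922 F [11.4795  4.5366 -0.9465] q [ 0.1758  0.6998 -0.4252  1.5306  0.2887  1.2288 -1.6789] w 0.0009710473623762583
```

>>> play_rows --deltas '[[[-0.002,0,0.0005],[0,0,0]],[[-0.003,0,0.0008],[0,0,0]],[[-0.003,0,0.0008],[0,0,0]]]'

```text
time: 19.82
position: [0.6814, 0.0202, 0.2703]
tool_rot: [3.078, 0.337, -0.375]
contact_force: [17.2, 5.9, -3.6]
gripper_width: 0.005
grip_force: 8.9
```

```bash
python3 - <<'E'
from h import *
where()
E
```

```text
t 19.82 corner jig mm [ -7.0423 160.0491  95.8641] lean 13.858617765615705 yaw -89.54196601794374 F [17.2225  5.8872 -3.6476] q [ 0.1778  0.6958 -0.4263  1.5364  0.2888  1.2199 -1.679 ] w 0.005019709932574351
```

>>> play_rows --deltas '[[[0.015,0,-0.003],[0,0,0]],[[0.05,0,-0.02],[0,0,0]],[[0.055,0,-0.08],[0,0,0]],[[0.07,0,-0.14],[0,0,0]],[[0.1,0,-0.19],[0,0,0]]]'

```text
time: 20.45
position: [0.8196, 0.048, 0.4288]
tool_rot: [3.068, 0.332, -0.406]
contact_force: [0.5, 0.3, -0.4]
gripper_width: 0.009
grip_force: 0.0
```

```bash
python3 - <<'E'
from h import *
import cv2
where()
for n in("side","top"):cv2.imwrite(f"pics/{n}4.png",bot.camera(n)[:,:,::-1])
a=cv2.imread("pics/side4.png")[200:280,208:368];b=cv2.imread("pics/top4.png")[155:305,270:370]
a=cv2.resize(a,None,fx=3.3,fy=6,interpolation=cv2.INTER_CUBIC);b=cv2.resize(b,None,fx=2.6,fy=4,interpolation=cv2.INTER_CUBIC)
o=np.zeros((600,800,3),np.uint8);o[:480,:528]=a;o[:,536:796]=b;cv2.imwrite("pics/c4.png",o)
print([proj("top",j2w(p,(-2,206-k,122)))[0] for k in (55,60)])
E
```

```text
t 20.45 corner jig mm [ -4.7485 297.2759 255.5533] lean 15.07788751555581 yaw -89.64975767972608 F [ 0.5485  0.2539 -0.3765] q [ 0.0563  0.8173 -0.3991  0.9192  0.2781  1.7141 -1.6152] w 0.008848811145885257
[array([309.2194, 190.2757]), array([309.583 , 192.0642])]
```

View pics/c4.png

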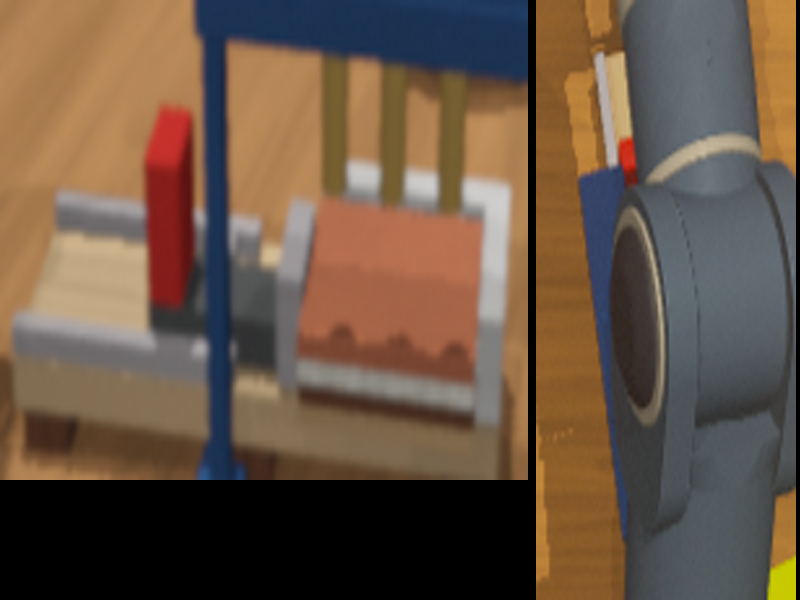

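```bash
python3 - <<'E'
from h import *
import cv2
for n in (3,4):
    a=cv2.imread(f"pics/side{n}.png")
    for u in (305,315,325,335,345): 
        c=a[255:280,u].astype(float); sat=c[:,2]-c[:,0]; 
        # red->white crossing (subpixel)
        i=np.argmax((sat[:-1]>45)&(sat[1:]<=45)); 
        print(n,u,255+i+(sat[i]-45)/(sat[i]-sat[i+1]),end=" | ")
    print()
print(proj("side",j2w(p,[(-50,55,67),(-50,-55,67),(-53,55,67),(-53,-55,67)])))
h=cv2.imread("pics/side4.png");print(proj("side",j2w(p,[(-24,206-60+12,122),(-24,206-60-12,122),(-24,158,62)])),"obs",(145/3.3+208,155/6+200),(190/3.3+208,170/6+200),(150/3.3+208,303/6+200))
E
```

```text
3 305 259.77777777777777 | 3 315 260.64285714285717 | 3 325 261.39285714285717 | 3 335 262.1333333333333 | 3 345 262.96 | 
4 305 259.68 | 4 315 260.39285714285717 | 4 325 261.3448275862069 | 4 335 262.13793103448273 | 4 345 263.0344827586207 | 
[[298.3124 259.6872]
 [352.2142 264.3651]
 [298.0717 260.4646]
 [352.1256 265.1654]]
[[250.8588 226.0132]
 [262.3119 226.931 ]
 [252.2795 251.0478]] obs (251.93939393939394, 225.83333333333334) (265.57575757575756, 228.33333333333334) (253.45454545454547, 250.5)
```

```bash
python3 - <<'E'
import cv2
for u in (310,325,340):
    for n in (3,4): print(u,n,cv2.imread(f"pics/side{n}.png")[256:278,u].sum(1).tolist())
E
```

```text
310 3 [253, 259, 257, 263, 322, 417, 450, 441, 377, 252, 166, 187, 261, 307, 321, 329, 340, 343, 342, 334, 303, 244]
310 4 [235, 240, 241, 247, 301, 379, 409, 400, 338, 224, 150, 167, 238, 280, 296, 301, 315, 319, 319, 312, 279, 227]
325 3 [306, 279, 265, 256, 259, 300, 390, 438, 447, 410, 284, 174, 168, 228, 304, 326, 330, 334, 335, 336, 333, 310]
325 4 [286, 257, 244, 240, 240, 278, 360, 404, 412, 377, 261, 158, 152, 211, 277, 300, 304, 307, 310, 312, 308, 289]
340 3 [362, 365, 362, 306, 262, 257, 282, 361, 430, 449, 429, 319, 199, 156, 204, 293, 327, 327, 325, 321, 318, 318]
340 4 [335, 340, 333, 279, 241, 236, 260, 333, 398, 416, 397, 294, 181, 145, 188, 273, 302, 308, 302, 297, 296, 294]
```

The edge profiles of all the layers match those taken right after the taps, so nothing shifted.

```bash
python3 -c "
from plant import bot
print(bot.close_job())"
```

```text
the job is handed in; nothing more can be done
None
```

I handed the job in at about 20.6 s: the cameras and tap contacts show all four blanks flush on the back fence in order and the side stop fully home, but the hand-in gave no verdict.

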